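# Feed a watch plate through the press guard and hold it under the raised punch

## Task

Raise the small red-knobbed lever on the head of the bench press all the way so that the punch is up. Then pick up the fork loader by its black handle, pass its fork, with the brass watch plate in it, level through the yellow-framed slot in the clear guard without forcing it, until the plate is centred under the punch. Finish while still holding the loader there, free in the air and still, touching neither the guard nor the stake below, ready for a colleague to make the stroke, and leave the other things on the bench where they are.

Things in the scene. Friction and masses are not known exactly. Their poses are not given: they have to be found in the camera images.
- press: Grey hand-lever bench press fixed on the bench. Origin at bench level on the punch axis; +x points from its front (feed side) to its column, z up. Bed x -70..130, y -60..60, z 0..30 mm; column x 65..125, y -30..30, z 30..215; head x -35..125, y -28..28, z 145..215. Round steel stake under the punch: radius 9, top at z 78 mm; the holder below it has radius 20 mm up to z 60.
- punch_tip (a point): Lower end of the punch (8 mm diameter, widening to the 16 mm ram 12 mm above). It is at z 79.5 mm at lever value 0 and rises 21 mm per rad of lever; lowered, it blocks the fork's way. The ram and its brass collar (24 mm diameter) stick out of the head's top, up to z 257 mm when raised.
- guard_top (a point): Middle of the top edge of the clear guard's front panel, at (-62, 0, 140) mm in the press frame. The panel is 4 mm thick and 108 mm wide (press y); clear side panels run back from it at y -52 and 52 mm to x 64 mm, equally high. The guard stands on the bed.
- slot (a point): Centre of the slot at the outer face of its yellow frame, 85 mm above the bench, at (-70, 0, 85) mm in the press frame; axes as the press. The slot is 44 mm wide (press y), 10 mm high and 10 mm deep (press x): 2 mm of room on every side of the fork.
- work_point (a point): Point on the punch axis, 85 mm above the bench, 70 mm behind the slot's outer face along press +x: where the middle of the watch plate belongs. Axes as the press.
- lever_hinge (a point): Pivot of the lever, at (0, -42, 190) mm in the press frame, on the outside of the head. The hinge axis is press y.
- lever_knob (a point): Centre of the red ball knob, 24 mm diameter, on the end of the lever, 95 mm from the pivot. The arm is a steel rod, 9 mm diameter. The knob is in front of the head, in free space, when down.
- lever (a joint): Lever angle in rad: 0 = arm level, pointing out to the front (press -x), punch down; grows as the knob is raised in an arc up and back, to its stop at 1.3 (punch up). Starts between 0 and 0.25. It turns with a stiff friction (about 2 N at the knob) and stays where it is left.
- loader: Loose fork loader, about 0.2 kg, lying flat. Origin at the underside, below the handle's middle; +x along the fork, z up. Aluminium blade 40 mm wide (y), z 0..6, x -18..154 mm; its last 44 mm are two tines with a brass plate flush between them. Upright black handle over the origin: 32 mm along x, 18 mm along y, up to z 62 mm; grip it across the 18 mm, near z 42 mm.
- plate (a point): Middle of the 32 mm brass watch plate fixed in the fork, at (130, 0, 3) mm in the loader frame. Axes as the loader.
- dust_cover: Bystander: clear dome on a blue base, 80 mm diameter, 69 mm high, loose. Origin under its centre.
- tray: Bystander: small red parts tray, 70 x 100 x 25 mm, loose. Origin under its centre.
- screwdriver: Bystander: screwdriver about 120 mm long, lying loose. Origin at its underside.
- loupe: Bystander: black eye loupe, 38 mm diameter, 30 mm high, standing loose. Origin under its centre.
Mind the look-alikes: they are no part of the job. Of the things like the loader, leave any that is blue or brown; of the rest the smaller one is meant.

How it is judged:
By the outcome, as a careful person would: the job done as asked, in the order asked, and still so for the second after the job is handed in, while the arm keeps its last pose, push and grip.
It also fails if it takes over 58 s, if anything falls off the work surface, if the arm or the gripper's body presses on something with over 40 N, if the wrist force passes 120 N, or if a joint passes its speed limit or range.

## Robot

A 6-joint arm with a two-finger parallel gripper is mounted at the origin on the work surface. World frame = base frame: x ahead of the robot, y to its left, z up, the work surface at z = 0. Lengths are in m, angles in rad, forces in N, time in s.
With the tool pointing down it reaches from about 0.35 to 0.85 m from the base axis. Payload 8.1 kg.
Tool frame: the origin (TCP) lies at the centre of the arm's flange, where the gripper is bolted on; the fingertips stand 186 mm ahead of it and the grasp point (between the pads) lies 167 mm ahead of it; z points along the fingers, y is the line along which they close (so a half turn about z gives the same grasp; the last joint's range is limited). The gripper opens to 93 mm and grips with 3 to 60 N. Pads are 15 mm wide; open, the fingers measure 128 mm over their backs; the gripper's body (75 mm by 188 mm) begins 65 mm behind the grasp point.
Start: joints at [-1.376, 0.13, 1.488, -0, 1.523, -0.085], TCP at [0.166, -0.577, 0.405] pointing down, gripper open.
Joint ranges: [-2.96, 2.96], [-0.89, 2.26], [0.02, 2.5], [-1.34, 4.48], [0, 2.73], [-2.66, 2.66]. Speed limits (rad/s): [2.39, 2.39, 2.79, 3.14, 3.14, 3.14].

## Interface

Orientations are given as a rotation vector (axis times angle).
In Python, from plant import robot gives the robot as it stands.
- The arm moves only by the tool apply_moves, never from a script. Its argument "series" is a list of rows, each a list of 2 entries, a list of its own where there are three numbers: the shift along the tool's x, y, z in mm, then the turn, a rotation vector about the tool's x, y, z in rad. A call has 1 to 12 rows; each row shifts and turns the commanded pose from where the row before left it, along the tool's axes as they then stand; what a row does not reach is not made up. A row lasts 1/12 s, in which the tool goes at most 41.7 mm and 7.16 degrees, less where a joint would pass 70% of its speed; a pose out of reach is approached as far as the arm can. A call is refused whole if a number of a shift passes 41.7 or a number of a turn 0.125, either way. A call with a gripper value outside its range is refused whole. "claw" is the opening, from 0 (shut) to 1 (fully open), set as the call begins (left out, the last holds). The fingers move at their own pace and stop on an object; "newtons" is the grip in N (left out, the last holds). Time passes only in rows, so rows that do not move let the fingers close. It gives the time, the measured TCP pose, the force, the opening and the grip force at its end, in the units of the state.
- robot.read_state(): the state, without advancing time (a new reading comes with each control period).
- robot.read_camera(name): name is "side" or "top"; returns (picture, depth): 384x512x3 uint8, blue, green, red; 384x512 float32, m along the optical axis (not along the pixel's ray), 0 where there is no reading.
- robot.calibration(name): a dict with "fx", "fy", "cx", "cy" (pixels), "extrinsics" (4x4, takes a point from world to camera coordinates). Camera axes: x right, y down, z forward; pixel columns grow to the right and rows downward; lengths in m; the calibration is good to about 2 mm. A picture is of the moment at which its call begins. calibration takes no time and is no camera call.
- robot.close_job(): hands the job in; it is judged then, once.
The state is a dict: "t": time; "q": joint angles; "dq": joint speeds; "joint_torque": joint torques, N m; "tool_pos": TCP position; "orientation": TCP orientation; "force": force on the tool from outside, world axes, zero at the start; "wrist_torque": the same for the moment, N m; "opening": finger opening in m; "gripper_force": force on a finger pad.
Only numpy, scipy, OpenCV 4.12 (cv2) and the standard library are available. Lean on these libraries where they do the work, as an engineer would, in place of code of your own. Each camera call takes 0.05 s, during which the arm holds its last target. There are 200 camera calls.

## Working session

There is one attempt and no reset: what is moved stays moved. The work goes in short steps, Python scripts to look and compute and a tool call to move; the robot and the scene stay as the last step left them, time stands still between calls to the robot, and variables do not carry over. Pictures are saved under pics/ and viewed, at most 10 in all, crops included, and the job is handed in when it is done.

Besides the shell and the picture viewer there is one more tool, called after "Emit:" as name(argument=value, ...) on one line, values as JSON. apply_moves: Moves the arm, as the interface text tells. Its arguments: {"type":"object","properties":{"series":{"type":"array"},"claw":{"type":"number"},"newtons":{"type":"number"}},"required":["series"]}

```bash
mkdir -p pics; ls; python3 - <<'E'
from plant import robot
import cv2,numpy as np
for n in ("top","side"):
    p,d=robot.read_camera(n); cv2.imwrite(f"pics/{n}0.png",cv2.resize(p,(800,600),interpolation=cv2.INTER_CUBIC)); np.savez(f"{n}0.npz",p=p,d=d)
    c=robot.calibration(n); print(n,c["fx"],c["fy"],c["cx"],c["cy"]);print(np.round(c["extrinsics"],4))
print(robot.read_state())
E
```

```text
pics
top 488.81468888284724 488.81468888284724 261.6435454574895 191.29281795125974
[[-0.0134 -0.9999 -0.0066 -0.0513]
 [-0.9963  0.0139 -0.0843  0.513 ]
 [ 0.0844  0.0054 -0.9964  1.7252]
 [ 0.      0.      0.      1.    ]]
side 424.7733858390688 424.7733858390688 249.21628055252614 186.1061065740078
[[ 0.9962 -0.0837  0.0224 -0.5251]
 [-0.0305 -0.581  -0.8134  0.0841]
 [ 0.0811  0.8096 -0.5813  1.2757]
 [ 0.      0.      0.      1.    ]]
{'t': 0.1, 'q': array([-1.37641247e+00,  1.31075705e-01,  1.48915828e+00,  2.51643842e-05,
        1.52303276e+00, -8.54040015e-02]), 'dq': array([ 0.00140972, -0.00208489, -0.00145525,  0.00212267, -0.00051259,
       -0.00076738]), 'joint_torque': array([ 7.47580634e-04, -5.61341643e+01, -4.93093443e+01,  7.69129512e-02,
        2.91498739e-02, -5.47702189e-05]), 'tool_pos': array([ 0.16567429, -0.5764555 ,  0.40380469]), 'orientation': array([-3.10924542e+00, -4.37822480e-01,  1.03740257e-04]), 'force': array([-0.26188311,  0.37059129,  0.20604251]), 'wrist_torque': array([ 0.00534884, -0.0071704 ,  0.0091889 ]), 'gripper_force': 0.0, 'opening': 0.09283900315692756}
```

View pics/top0.png

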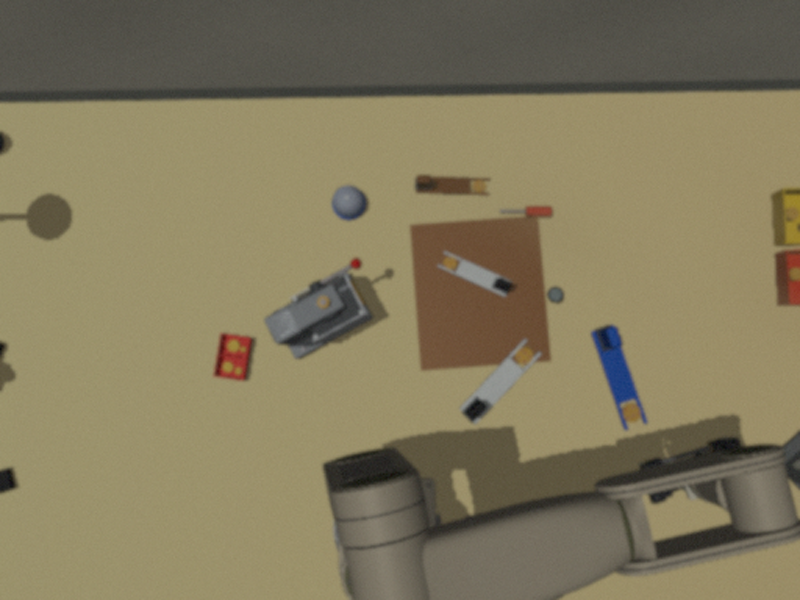

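View pics/side0.png

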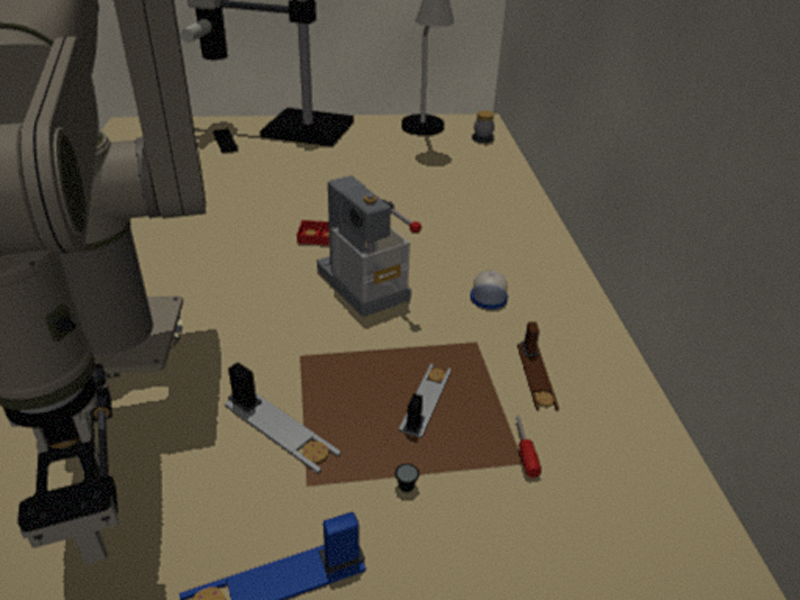

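Top view (800×600): press head around (310,310), red knob (356,263), feed side facing right. The smaller silver loader is the one on the mat, with its handle near (503,286) and plate at (450,263). The larger silver one at (500,380) is a decoy. The side view shows the slot frame near (386,272).

```bash
cat > h.py <<'E'
import numpy as np,cv2
from plant import robot
def cal(n):
    c=robot.calibration(n);K=np.array([[c["fx"],0,c["cx"]],[0,c["fy"],c["cy"]],[0,0,1.]]);return K,np.array(c["extrinsics"])
def cloud(n,d):
    K,E=cal(n);v,u=np.mgrid[:384,:512];r=np.stack([(u-K[0,2])/K[0,0],(v-K[1,2])/K[1,1],np.ones(u.shape)],-1)*d[...,None]
    return (r-E[:3,3])@E[:3,:3]
def onplane(n,u,v,z):
    K,E=cal(n);r=E[:3,:3].T@np.linalg.inv(K)@[u,v,1];o=-E[:3,:3].T@E[:3,3];return o+r*(z-o[2])/r[2]
def proj(n,P):
    K,E=cal(n);q=(np.atleast_2d(P)@E[:3,:3].T+E[:3,3])@K.T;return q[:,:2]/q[:,2:]
def crop(n,p,u0,v0,w,h,name):
    s=min(800/w,600/h);cv2.imwrite(name,cv2.resize(p[v0:v0+h,u0:u0+w],None,fx=s,fy=s,interpolation=cv2.INTER_CUBIC));print(name,"scale",s)
E
python3 - <<'E'
from h import *
from math import *
T=np.load("top0.npz");S=np.load("side0.npz")
for n,D in(("top",T),("side",S)):
    W=cloud(n,D["d"]);v,u=np.mgrid[:384,:512]
    if n=="top": reg=(u>165)&(u<250)&(v>160)&(v<235)
    else: reg=(u>195)&(u<275)&(v>105)&(v<205)
    m=reg&(abs(W[...,2]-.215)<.006)&(D["d"]>0)
    P=W[m]; print(n,"head",len(P),P.mean(0).round(4)); r=cv2.minAreaRect((P[:,:2]*1000).astype(np.float32));print(r)
    b=D["p"].astype(int)
    red=reg|((u>165)&(u<290)&(v>100)&(v<240)); 
    rm=red&(b[...,2]>120)&(b[...,1]<70)&(b[...,0]<70); 
    nn,l,st,ce=cv2.connectedComponentsWithStats(rm.astype(np.uint8))
    for i in range(1,nn):
        if st[i,4]>8: print("red",ce[i],st[i,4],np.median(W[l==i],0).round(4))
    # loader
    reg=(u>275)&(u<335)&(v>155)&(v<195) if n=="top" else (u>245)&(u<295)&(v>228)&(v<285)
    P=W[reg&(W[...,2]>.05)&(W[...,2]<.075)];print("handle top",len(P),P.mean(0).round(4),cv2.minAreaRect((P[:,:2]*1000).astype(np.float32)))
    g=reg&(b.min(-1)>110); P=W[g]; print("blade",len(P),P.mean(0).round(4),cv2.minAreaRect((P[:,:2]*1000).astype(np.float32)))
crop("side",S["p"],190,105,100,75,"pics/sp.png")
crop("top",T["p"],160,150,100,75,"pics/tp.png")
E
```

```text
top head 797 [0.4699 0.1557 0.2153]
((484.9053649902344, 126.42880249023438), (70.85281372070312, 222.72412109375), 31.12759017944336)
red [226.94117647 168.11764706] 17 [0.5731 0.0507 0.2058]
handle top 49 [ 0.5407 -0.271   0.0611] ((540.9202880859375, -270.94439697265625), (30.959033966064453, 18.038026809692383), 67.425537109375)
blade 291 [ 0.567  -0.2132  0.0186] ((469.55718994140625, -179.64218139648438), (151.58189392089844, 266.3642883300781), 72.75518798828125)
side head 431 [0.4716 0.1481 0.2137]
((473.7538757324219, 153.9757080078125), (68.7990951538086, 162.22952270507812), 25.184524536132812)
handle top 89 [ 0.5435 -0.2765  0.0592] ((544.4963989257812, -273.3424377441406), (32.696102142333984, 17.569337844848633), 64.76898193359375)
blade 263 [ 0.5771 -0.2108  0.0085] ((489.1939697265625, -574.9058837890625), (913.189697265625, 69.9824447631836), 77.21073913574219)
pics/sp.png scale 8.0
pics/tp.png scale 8.0
```

View pics/sp.png

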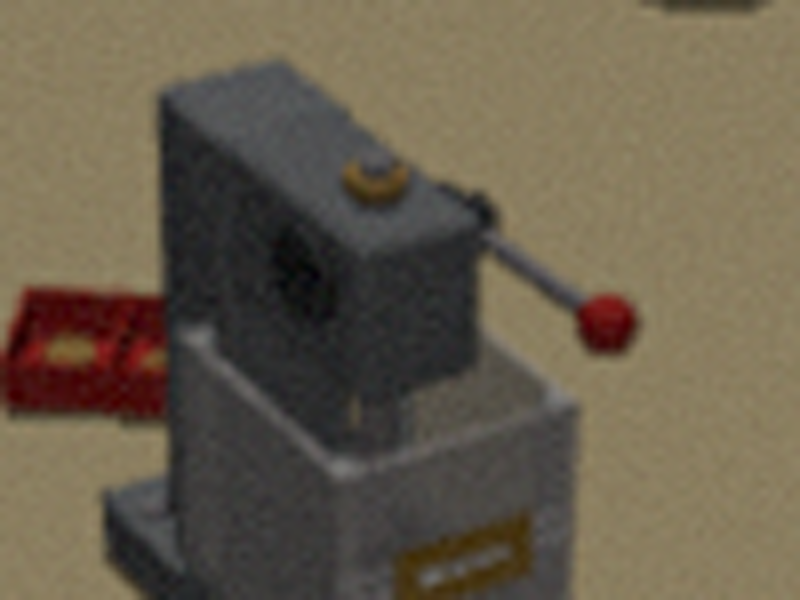

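View pics/tp.png

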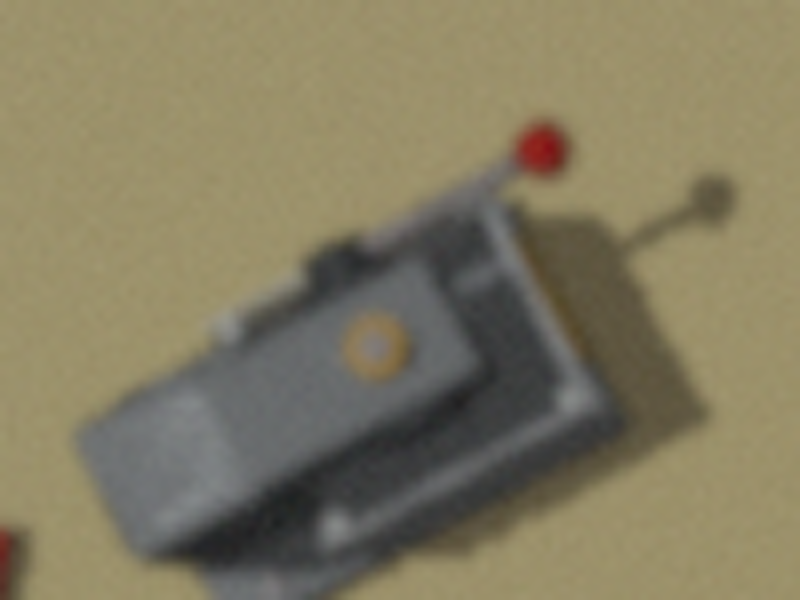

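Crops show the head-top corners, guard-top corners, collar, knob and slot frame clearly. I'll fit the press pose to these in both views.

```bash
cat > press.py <<'E'
from h import *
from scipy.optimize import least_squares
S=[((-35,28,215),(368,257)),((-35,-28,215),(478,226)),((125,28,215),(165,95)),((125,-28,215),(285,62)),((-62,52,140),(343,468)),((-62,-52,140),(563,400))]
T=[((-35,28,215),(485,362)),((-35,-28,215),(425,258)),((125,28,215),(150,552)),((125,-28,215),(80,437)),((-62,52,140),(572,397)),((64,52,140),(335,525)),((64,-52,140),(228,325)),((0,0,236),(376,346))]
def uv(L,o): return np.array([[o[0]+(c[0]+.5)/8-.5,o[1]+(c[1]+.5)/8-.5] for _,c in L])
def tw(p,L):
    c,s=np.cos(p[2]),np.sin(p[2]);A=np.array(L,float)/1000;return A@np.array([[c,s,0],[-s,c,0],[0,0,1]])+[p[0],p[1],0]
E
python3 - <<'E'
from press import *
from scipy.ndimage import gaussian_filter
us,ut=uv(S,(190,105)),uv(T,(160,150))
D=np.load("side0.npz");p=D["p"].astype(int)
# yellow frame
hsv=cv2.cvtColor(D["p"],cv2.COLOR_BGR2HSV);sub=np.zeros((384,512),bool);sub[165:185,235:262]=1
m=sub&(hsv[...,0]<30)&(hsv[...,1]>130);v,u=np.nonzero(m);print("frame",len(u),u.min(),u.max(),v.min(),v.max(),cv2.minAreaRect(np.c_[u,v].astype(np.float32)));fr=np.array(cv2.minAreaRect(np.c_[u,v].astype(np.float32))[0])
def solve(use):
    def f(p):
        r=[]
        if 's' in use: r+=[proj("side",tw(p,[a for a,_ in S]))-us,(proj("side",tw(p,[(-70,0,85)]))-fr)]
        if 't' in use: r+=[proj("top",tw(p,[a for a,_ in T]))-ut]
        return np.concatenate(r).ravel()
    q=least_squares(f,[.47,.13,1.9+0],loss="soft_l1");print(use,q.x.round(4),np.degrees(q.x[2]));print(f(q.x).reshape(-1,2).round(2).tolist());return q.x
for k in("s","t","st"):P=solve(k)
kn=onplane("top",226.94,168.12,.2);print("knob~",kn)
for a in np.arange(0,.3,.05):
    w=tw(P,[(-95*np.cos(a),-42,190+95*np.sin(a))]);print(a,w.round(4),proj("top",w).round(1),proj("side",w).round(1))
print("side knob",190+607.5/8-.5,105+323.5/8-.5)
for n in("slot",(-70,0,85)),("work",(0,0,85)):print(n[0],tw(P,[n[1]]).round(4))
E
```

```text
frame 86 240 255 170 181 ((247.5, 175.00001525878906), (7.273238658905029, 17.392526626586914), 71.56504821777344)
s [0.494  0.1144 2.0354] 116.61806885164424
[[-1.1, -0.48], [1.39, -1.03], [-0.63, -1.51], [-0.24, -1.08], [-0.53, 1.17], [1.41, 0.71], [0.39, 1.02]]
t [0.494 0.112 2.065] 118.31378795534576
[[1.43, 0.16], [0.49, -2.16], [-1.03, 0.94], [-0.62, -0.13], [3.12, -0.14], [-0.52, 2.3], [-2.01, 0.01], [0.39, -0.72]]
st [0.4937 0.1123 2.0534] 117.65029656064893
[[-0.9, -0.11], [1.44, -0.81], [-1.28, -1.0], [-1.0, -0.71], [-0.11, 1.61], [1.51, 0.84], [0.69, 1.29], [1.3, 0.4], [0.55, -2.02], [-1.43, 0.66], [-0.84, -0.5], [2.97, 0.21], [-0.88, 2.26], [-2.05, -0.19], [0.29, -0.64]]
knob~ [0.5735976  0.05148245 0.2       ]
0.0 [[0.575  0.0476 0.19  ]] [[228.4 168.1]] [[265.5 146.8]]
0.05 [[0.575  0.0477 0.1947]] [[228.2 167.9]] [[265.6 145.4]]
0.1 [[0.5748 0.0481 0.1995]] [[228.  167.8]] [[265.6 144. ]]
0.15000000000000002 [[0.5745 0.0486 0.2042]] [[227.7 167.7]] [[265.5 142.5]]
0.2 [[0.5741 0.0493 0.2089]] [[227.4 167.6]] [[265.5 140.9]]
0.25 [[0.5736 0.0502 0.2135]] [[227.  167.5]] [[265.3 139.4]]
side knob 265.4375 144.9375
slot [[0.5262 0.0503 0.085 ]]
work [[0.4937 0.1123 0.085 ]]
```

```bash
python3 - <<'E'
from press import *
for n in("top","side"):
    D=np.load(n+"0.npz");W=cloud(n,D["d"]);v,u=np.mgrid[:384,:512]
    reg=(u>160)&(u<260)&(v>100)&(v<235)
    m=(reg&(W[...,2]>.207)&(W[...,2]<.223)).astype(np.uint8)
    k,l,st,_=cv2.connectedComponentsWithStats(m,connectivity=4);i=1+st[1:,4].argmax();m=l==i
    P=W[m];X=P[:,:2]*1000
    for ang in (116,117,118,119,120):
        c,s=np.cos(np.radians(ang)),np.sin(np.radians(ang));a=X@[c,s];b=X@[-s,c]
        h=lambda q:(np.percentile(q,[0,1,99,100])).round(1)
        print(n,ang,len(X),h(a),h(b),(a.mean()).round(1),b.mean().round(1))
    print("z",np.percentile(P[:,2],[5,50,95]))
    # head rows edges: side faces lines
    if n=="top":
        for r in range(160,235,4): print(r,''.join(('%4d'%(1000*W[r,c,2]) if D["d"][r,c]>0 else '   .') for c in range(165,245,2)))
E
```

```text
top 116 870 [-147.2 -144.5   11.    13.6] [-527.1 -523.  -460.1 -456.6] -65.4 -490.3
top 117 870 [-155.5 -153.2    2.5    5.1] [-525.2 -521.1 -458.7 -454.6] -73.9 -489.1
top 118 870 [-163.8 -161.9   -6.    -3.5] [-523.1 -519.  -457.3 -452.5] -82.5 -487.8
top 119 870 [-172.2 -170.5  -14.4  -12. ] [-520.9 -517.2 -454.9 -450.3] -91.0 -486.3
top 120 870 [-180.9 -179.   -22.9  -20.5] [-518.5 -515.9 -452.3 -447.9] -99.4 -484.6
z [0.2092389  0.21540188 0.22085626]
160   -6  -4   0  -1  -2  -1   3  -1  -1   0  11   1   0  -2   3   7   0   1  -2   1   6  -3   3   2   2  -1  -4   7   2   9   7   0   0   3   5  -9  -1  -2  -3   2
164   -1   4  -2   1   0   0  -2   0  -2   0   5   5   0   2  -3   6   0  -2   2   4   4   0  -2  -6   6  -6  -1  -1   0   6  -6   0  -2  -4   1   5  -6   3   5  -8
168    0   9   1   6   0   1   6  -5   3   1   2   1   4   4   8   2  10   0  -6   4   9   2   0   2   0  -1   0   1  -5  -1 207 212 202  -2   1   0   0  -6   0   3
172    1   5   0   0   5  -4   3   3   8  -3   1  -1   0   0   0   1  -5  -4   4 -10  -1   0   9  -8  -3   2   5 190 202 198  -3 189   3   5   
[... 2265 characters left out ...]
-5   0   3   2   4  -1   2  -3   4  -3   1  -4  -1  -3  -4   3   3
232    0   2   1   4   2   8   0  -2   3   4  -7  -1   .  -5   8   2   0   3  -3  -3   3   4   0   2  -1  -1   1   7   0   0   8  -1   1  -2   4   1  -3   1  -5   1
side 116 473 [-150.2 -149.1    6.7   11.6] [-528.7 -519.9 -460.9 -458.3] -76.8 -487.8
side 117 473 [-159.  -157.7   -2.     2.8] [-526.4 -518.9 -459.9 -456.2] -85.3 -486.4
side 118 473 [-167.8 -166.3  -10.4   -6. ] [-524.1 -518.  -459.  -453.9] -93.7 -484.8
side 119 473 [-176.7 -174.9  -19.1  -14.6] [-521.5 -517.  -457.9 -451.5] -102.2 -483.1
side 120 473 [-185.4 -183.4  -27.7  -23.1] [-518.8 -515.8 -456.  -449. ] -110.6 -481.3
z [0.20831615 0.21368751 0.21683133]
```

```bash
cat > fit.py <<'E'
from press import *
from scipy.optimize import minimize
PRESS=[((-70,-60,0),(130,60,30)),((65,-30,30),(125,30,215)),((-35,-28,145),(125,28,215)),((-64,-54,30),(-60,54,140)),((-60,-54,30),(64,-50,140)),((-60,50,30),(64,54,140)),((-20,-20,30),(20,20,60)),((-10,-10,215),(10,10,229))]
LOADER=[((-18,-20,0),(154,20,6)),((-16,-9,6),(16,9,62))]
def render(n,boxes,p,uvs,bench=True):
    # p: x,y,yaw,z (m)
    K,E=cal(n);o=-E[:3,:3].T@E[:3,3];r=np.c_[(uvs-[K[0,2],K[1,2]])/K[0,0],np.ones(len(uvs))]@E[:3,:3]
    c,s=np.cos(p[2]),np.sin(p[2]);R=np.array([[c,s,0],[-s,c,0],[0,0,1]]);z=p[3] if len(p)>3 else 0
    oo=R@(o-[p[0],p[1],z]);rr=r@R.T
    best=-o[2]/r[:,2] if bench else np.full(len(r),9.)
    for lo,hi in boxes:
        t1=(np.array(lo)/1000-oo)/rr;t2=(np.array(hi)/1000-oo)/rr
        a=np.minimum(t1,t2).max(1);b=np.maximum(t1,t2).min(1);best=np.where((a<b)&(a<best),a,best)
    return best
def fit(n,d,boxes,p0,box,cap=.02,mask=None):
    u0,v0,u1,v1=box;v,u=np.mgrid[v0:v1,u0:u1];uvs=np.c_[u.ravel(),v.ravel()].astype(float);D=d[v0:v1,u0:u1].ravel();ok=D>0
    if mask is not None: ok&=mask[v0:v1,u0:u1].ravel()
    uvs,D=uvs[ok],D[ok]
    f=lambda p:np.minimum(np.abs(render(n,boxes,p,uvs)-D),cap).mean()*1e3
    best=None
    for k in range(3):
        N=len(p0);sx=np.r_[[p0],p0+np.diag([.01,.01,.05,.01][:N])*(1 if k%2==0 else -.6)]
        q=minimize(f,p0,method="Nelder-Mead",options=dict(initial_simplex=sx,xatol=1e-5,fatol=1e-5,maxiter=600));p0=q.x
    return q.x,q.fun
E
python3 - <<'E'
from fit import *
B={"top":(155,150,255,240),"side":(190,105,275,205)};L={"top":(272,150,340,195),"side":(245,222,300,285)}
for n in B:
    d=np.load(n+"0.npz")["d"]
    x,f=fit(n,d,PRESS,np.array([.494,.112,2.053]),B[n]);print(n,"press",x.round(4),np.degrees(x[2]).round(2),f)
    x,f=fit(n,d,LOADER,np.array([.541,-.272,1.15]),L[n],cap=.015);print(n,"loader",x.round(4),np.degrees(x[2]).round(2),f)
E
```

```text
top press [0.4915 0.1154 2.0566] 117.84 4.076485836770999
top loader [ 0.5418 -0.271   1.1272] 64.58 3.6631542597367535
side press [0.4942 0.1151 2.0535] 117.66 4.263138458376225
side loader [ 0.5441 -0.2716  1.1298] 64.74 1.9387022163046084
```

```bash
cat > go.py <<'E'
from fit import *
from scipy.spatial.transform import Rotation as Ro
from scipy.linalg import logm,expm
PX,PY,PA=.4928,.1153,np.radians(117.75)
def target(pos,yaw):  # closing line (tool y) along world dir yaw (mod pi); pos=grasp point
    T=[]
    for k in(0,np.pi):
        y=np.array([np.cos(yaw+k),np.sin(yaw+k),0]);z=np.array([0,0,-1.]);M=np.eye(4);M[:3,:3]=np.c_[np.cross(y,z),y,z];M[:3,3]=np.array(pos)-.167*z;T.append(M)
    return T
def cur():
    s=robot.read_state();M=np.eye(4);M[:3,:3]=Ro.from_rotvec(s["orientation"]).as_matrix();M[:3,3]=s["tool_pos"];return M,s
def plan(pos,yaw,N,M=None):
    if M is None: M,s=cur();print("q",s["q"].round(2))
    for T in target(pos,yaw):
        D=np.linalg.inv(M)@T;w=Ro.from_matrix(D[:3,:3]).as_rotvec();X=expm(np.real(logm(D))/N)
        print("total shift",(D[:3,3]*1000).round(1),"turn",w.round(3),"| per row of",N,(X[:3,3]*1000).round(2),(w/N).round(4))
E
python3 - <<'E'
from go import *
kd=onplane("top",226.94,168.12,.2)
for a in np.arange(0,.26,.05):
    w=tw((PX,PY,PA),[(-95*np.cos(a),-42,190+95*np.sin(a))]);print(round(a,2),w.round(4),proj("top",w).round(1),proj("side",w).round(1))
w=tw((PX,PY,PA),[(-94.5,-42,200)])[0]
plan([w[0],w[1],.29],PA+np.pi/2,24)
E
```

```text
0.0 [[0.5742 0.0508 0.19  ]] [[227.4 168.3]] [[265.1 146.3]]
0.05 [[0.5741 0.0509 0.1947]] [[227.2 168.2]] [[265.2 144.9]]
0.1 [[0.574  0.0512 0.1995]] [[227. 168.]] [[265.2 143.4]]
0.15 [[0.5737 0.0517 0.2042]] [[226.8 167.9]] [[265.1 141.9]]
0.2 [[0.5733 0.0525 0.2089]] [[226.4 167.8]] [[265.1 140.4]]
0.25 [[0.5728 0.0534 0.2135]] [[226.  167.8]] [[264.9 138.9]]
q [-1.38  0.13  1.49  0.    1.52 -0.09]
total shift [ 565.8 -490.6  -52.3] turn [-2.000e-03  1.000e-03  1.366e+00] | per row of 24 [  6.77 -33.08  -2.19] [-0.0001  0.      0.0569]
total shift [ 565.8 -490.6  -52.3] turn [-1.000e-03 -2.000e-03 -1.775e+00] | per row of 24 [35.37  4.85 -2.21] [-0.     -0.0001 -0.074 ]
```

Emit:
apply_moves(series=[[[35.4, 4.85, -6], [0, 0, -0.074]], [[35.4, 4.85, -6], [0, 0, -0.074]], [[35.4, 4.85, -6], [0, 0, -0.074]], [[35.4, 4.85, -6], [0, 0, -0.074]], [[35.4, 4.85, -6], [0, 0, -0.074]], [[35.4, 4.85, -6], [0, 0, -0.074]], [[35.4, 4.85, -6], [0, 0, -0.074]], [[35.4, 4.85, -6], [0, 0, -0.074]], [[35.4, 4.85, -6], [0, 0, -0.074]], [[35.4, 4.85, -6], [0, 0, -0.074]], [[35.4, 4.85, 0], [0, 0, -0.074]], [[35.4, 4.85, 0], [0, 0, -0.074]]], claw=0.6)

```text
t: 1.1
tool_pos: [0.5205, -0.3582, 0.4646]
orientation: [2.618, 1.737, 0.0]
force: [1.0, -0.1, -0.3]
opening: 0.0559
gripper_force: 0.0
```

Emit:
apply_moves(series=[[[35.4, 4.85, 0], [0, 0, -0.074]], [[35.4, 4.85, 0], [0, 0, -0.074]], [[35.4, 4.85, 0], [0, 0, -0.074]], [[35.4, 4.85, 0], [0, 0, -0.074]], [[35.4, 4.85, 0], [0, 0, -0.074]], [[35.4, 4.85, 0], [0, 0, -0.074]], [[35.4, 4.85, 0], [0, 0, -0.074]], [[35.4, 4.85, 0], [0, 0, -0.074]], [[35.4, 4.85, 0], [0, 0, -0.074]], [[35.4, 4.85, 0], [0, 0, -0.074]], [[30, 4.85, 0], [0, 0, -0.07]], [[0, 0, 0], [0, 0, 0]]])

```text
t: 2.1
tool_pos: [0.5846, 0.0172, 0.4644]
orientation: [-1.714, -2.631, -0.002]
force: [-0.1, 0.2, 0.7]
opening: 0.0559
gripper_force: 0.0
```

```bash
python3 - <<'E'
from go import *
w=[.5741,.0509,.195]
plan(w,PA+np.pi/2,6); M,s=cur(); print(s["t"],M.round(3))
E
```

```text
q [-0.06  0.07  1.44  0.    1.63 -0.47]
total shift [ 34.8   4.  102.5] turn [-0.004 -0.     3.073] | per row of 6 [ 3.48 -8.19 17.08] [-0.0006 -0.      0.5122]
total shift [ 34.8   4.  102.5] turn [ 0.    -0.002 -0.068] | per row of 6 [ 5.8   0.83 17.08] [ 0.     -0.0004 -0.0114]
2.1 [[-0.404  0.915 -0.001  0.585]
 [ 0.915  0.404  0.002  0.017]
 [ 0.002  0.    -1.     0.464]
 [ 0.     0.     0.     1.   ]]
```

Emit:
apply_moves(series=[[[17.4, 2, 0], [0, 0, -0.034]], [[17.4, 2, 0], [0, 0, -0.034]], [[0, 0, 20.5], [0, 0, 0]], [[0, 0, 20.5], [0, 0, 0]], [[0, 0, 20.5], [0, 0, 0]], [[0, 0, 20.5], [0, 0, 0]], [[0, 0, 20.5], [0, 0, 0]], [[0, 0, 0], [0, 0, 0]], [[0, 0, 0], [0, 0, 0]]])

```text
t: 2.85
tool_pos: [0.5743, 0.0452, 0.3608]
orientation: [-1.636, -2.679, 0.003]
force: [-0.9, -0.4, 0.9]
opening: 0.0559
gripper_force: 0.0
```

Emit:
apply_moves(series=[[[0, 0, 0], [0, 0, 0]], [[0, 0, 0], [0, 0, 0]], [[0, 0, 0], [0, 0, 0]], [[0, 0, 0], [0, 0, 0]], [[0, 0, 0], [0, 0, 0]], [[0, 0, 0], [0, 0, 0]]], claw=0, newtons=15)

```text
t: 3.35
tool_pos: [0.5763, 0.0463, 0.3639]
orientation: [1.633, 2.678, 0.009]
force: [9.1, 4.3, -1.7]
opening: 0.0231
gripper_force: 15.0
```

```bash
python3 - <<'E'
from go import *
plan([.5741,.0509,.195],PA+np.pi/2,6)
a=np.linspace(.05,1.33,17);P=np.c_[-95*np.cos(a),95*np.sin(a)];print(np.diff(P,axis=0).round(1).tolist())
p,d=robot.read_camera("side");crop("side",p,190,80,120,90,"pics/k1.png")
E
```

```text
q [-0.01  0.09  1.61  0.    1.44 -0.48]
total shift [5.1 0.1 1.9] turn [ 2.000e-03 -1.100e-02  3.132e+00] | per row of 6 [ 0.37 -1.26  0.31] [ 4.000e-04 -1.900e-03  5.221e-01]
total shift [5.1 0.1 1.9] turn [ 0.007  0.002 -0.009] | per row of 6 [0.85 0.02 0.32] [ 0.0012  0.0003 -0.0015]
[[0.7, 7.6], [1.3, 7.5], [1.9, 7.4], [2.5, 7.2], [3.0, 7.0], [3.6, 6.7], [4.1, 6.4], [4.6, 6.0], [5.1, 5.7], [5.5, 5.2], [5.9, 4.8], [6.3, 4.3], [6.6, 3.8], [6.9, 3.2], [7.1, 2.7], [7.3, 2.1]]
pics/k1.png scale 6.666666666666667
```

View pics/k1.png

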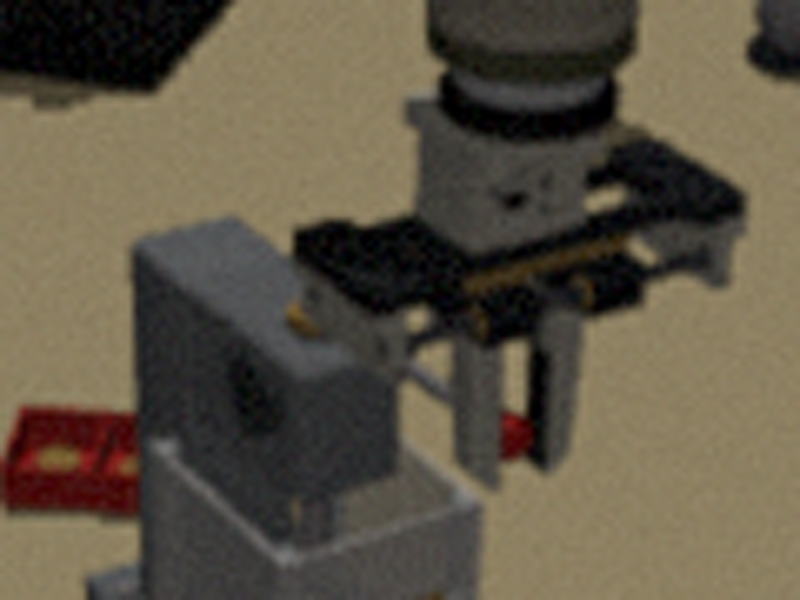

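Knob (515,435) sits between the pads. Now I'll follow the arc upward.

Emit:
apply_moves(series=[[[0.7, 1, -7.6], [0, 0, 0]], [[1.3, 1, -7.5], [0, 0, 0]], [[1.9, 0, -7.4], [0, 0, 0]], [[2.5, 0, -7.2], [0, 0, 0]], [[3.0, 0, -7.0], [0, 0, 0]], [[3.6, 0, -6.7], [0, 0, 0]], [[4.1, 0, -6.4], [0, 0, 0]], [[4.6, 0, -6.0], [0, 0, 0]], [[0, 0, 0], [0, 0, 0]]])

```text
t: 4.15
tool_pos: [0.5669, 0.0664, 0.4201]
orientation: [1.634, 2.68, 0.003]
force: [3.5, 0.8, 1.8]
opening: 0.0229
gripper_force: 15.0
```

Emit:
apply_moves(series=[[[5.1, 0, -5.7], [0, 0, 0]], [[5.5, 0, -5.2], [0, 0, 0]], [[5.9, 0, -4.8], [0, 0, 0]], [[6.3, 0, -4.3], [0, 0, 0]], [[6.6, 0, -3.8], [0, 0, 0]], [[6.9, 0, -3.2], [0, 0, 0]], [[0, 0, 0], [0, 0, 0]], [[0, 0, 0], [0, 0, 0]]])

```text
t: 4.82
tool_pos: [0.5504, 0.0979, 0.4464]
orientation: [1.635, 2.68, 0.002]
force: [3.0, -0.8, 6.5]
opening: 0.0232
gripper_force: 15.0
```

Emit:
apply_moves(series=[[[7.1, 0, -2.7], [0, 0, 0]], [[7.3, 0, -2.1], [0, 0, 0]], [[0, 0, 0], [0, 0, 0]], [[4, 0, -1], [0, 0, 0]], [[3, 0, -1], [0, 0, 0]], [[0, 0, 0], [0, 0, 0]], [[0, 0, 0], [0, 0, 0]]])

```text
t: 5.4
tool_pos: [0.5408, 0.1163, 0.4528]
orientation: [1.636, 2.679, 0.001]
force: [3.5, -3.5, 5.8]
opening: 0.0233
gripper_force: 15.0
```

```bash
python3 - <<'E'
from go import *
M,s=cur();k=M[:3,3]+.167*M[:3,2];c,ss=np.cos(PA),np.sin(PA);d=k-[PX,PY,0];print("grasp in press",(np.array([c*d[0]+ss*d[1],-ss*d[0]+c*d[1],d[2]])*1e3).round(1),s["force"].round(1))
print("stop knob",-95*np.cos(1.3),190+95*np.sin(1.3))
p,d=robot.read_camera("side");crop("side",p,190,60,100,75,"pics/k2.png")
E
```

```text
grasp in press [-21.9 -43.3 285.8] [ 3.5 -3.5  5.8]
stop knob -25.412388719335798 281.53802761463334
pics/k2.png scale 8.0
```

View pics/k2.png

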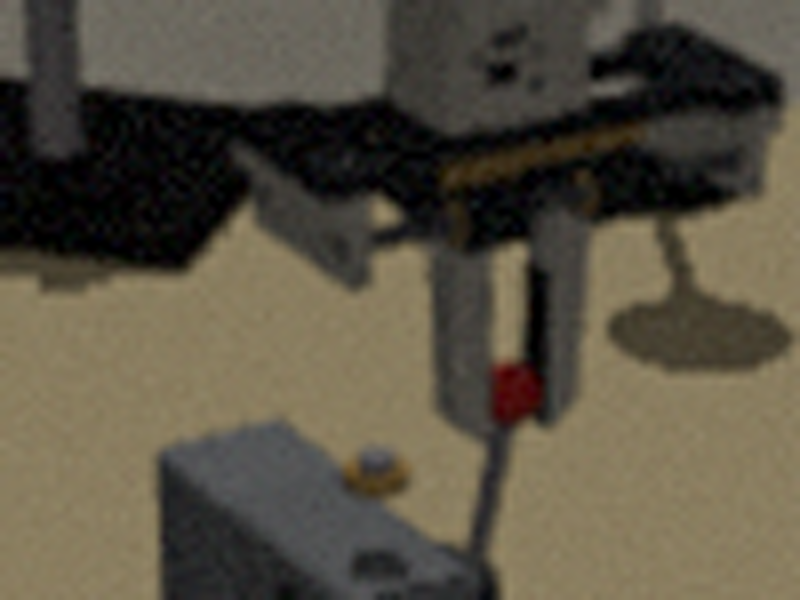

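Knob (517,392) is up beside the raised ram collar. I'll push slightly more to confirm it's at the stop.

Emit:
apply_moves(series=[[[4, 0, 1], [0, 0, 0]], [[4, 0, 1], [0, 0, 0]], [[0, 0, 0], [0, 0, 0]], [[0, 0, 0], [0, 0, 0]]])

```text
t: 5.78
tool_pos: [0.537, 0.1238, 0.4513]
orientation: [1.636, 2.679, 0.002]
force: [1.5, -0.7, 9.1]
opening: 0.019
gripper_force: 13.2
```

```bash
python3 - <<'E'
from go import *
M,s=cur();k=M[:3,3]+.167*M[:3,2];c,ss=np.cos(PA),np.sin(PA);d=k-[PX,PY,0];print("grasp in press",(np.array([c*d[0]+ss*d[1],-ss*d[0]+c*d[1],d[2]])*1e3).round(1),s["force"].round(1), (c*s["force"][0]+ss*s["force"][1]).round(1))
E
```

```text
grasp in press [-13.3 -43.5 284.3] [ 1.5 -0.7  9.1] -1.3
```

Emit:
apply_moves(series=[[[0, 0, 0], [0, 0, 0]], [[0, 0, 0], [0, 0, 0]], [[0, 0, 0], [0, 0, 0]], [[0, 0, -20], [0, 0, 0]], [[0, 0, -20], [0, 0, 0]], [[0, 0, -20], [0, 0, 0]], [[-30, 0, -10], [0, 0, 0]], [[-40, 0, 0], [0, 0, 0]], [[-40, 0, 0], [0, 0, 0]], [[-40, 0, 0], [0, 0, 0]], [[-40, 0, 0], [0, 0, 0]]], claw=0.55)

```text
t: 6.7
tool_pos: [0.624, -0.0464, 0.5191]
orientation: [-1.635, -2.681, 0.001]
force: [1.0, 0.2, 0.2]
opening: 0.0512
gripper_force: 0.0
```

```bash
python3 - <<'E'
from go import *
for n in ("side","top"):
    p,d=robot.read_camera(n);b=p.astype(int);W=cloud(n,d)
    m=(b[...,2]>95)&(b[...,1]<60)&(b[...,0]<60);k,l,st,ce=cv2.connectedComponentsWithStats(m.astype(np.uint8))
    for i in range(1,k):
        if st[i,4]>8 and 150<ce[i][0]<300 and ce[i][1]<200: print(n,ce[i].round(1),st[i,4],np.median(W[l==i],0).round(3))
    for a in(1.1,1.2,1.25,1.3): print(a,proj(n,tw((PX,PY,PA),[(-95*np.cos(a),-42,190+95*np.sin(a))])).round(1))
plan([.543,-.2713,.13],np.radians(64.7+90),12)
E
```

```text
side [253.6 107.1] 13 [0.543 0.108 0.289]
side [194.8 148.8] 15 [0.353 0.363 0.004]
side [202.6 148.2] 11 [0.383 0.37  0.002]
side [207.3 148.8] 12 [0.398 0.364 0.001]
1.1 [[256.4 113.3]]
1.2 [[254.8 111. ]]
1.25 [[254.  109.9]]
1.3 [[253.2 108.9]]
top [205.5 175.2] 25 [0.541 0.11  0.291]
1.1 [[210.4 172.8]]
1.2 [[207.7 173.9]]
1.25 [[206.4 174.6]]
1.3 [[205.  175.2]]
q [-0.16  0.19  1.22 -0.    1.74 -0.63]
total shift [-160.4 -172.3  220.6] turn [-1.00e-03 -5.00e-03 -2.23e+00] | per row of 12 [  6.6  -23.43  18.39] [-1.000e-04 -4.000e-04 -1.859e-01]
total shift [-160.4 -172.3  220.6] turn [-0.004  0.001  0.911] | per row of 12 [-18.69  -8.01  18.36] [-0.0003  0.0001  0.0759]
```

Emit:
apply_moves(series=[[[-18.7, -8, 15], [0, 0, 0.0759]], [[-18.7, -8, 15], [0, 0, 0.0759]], [[-18.7, -8, 15], [0, 0, 0.0759]], [[-18.7, -8, 15], [0, 0, 0.0759]], [[-18.7, -8, 15], [0, 0, 0.0759]], [[-18.7, -8, 15], [0, 0, 0.0759]], [[-18.7, -8, 15], [0, 0, 0.0759]], [[-18.7, -8, 15], [0, 0, 0.0759]], [[-18.7, -8, 20], [0, 0, 0.0759]], [[-18.7, -8, 20], [0, 0, 0.0759]], [[-18.7, -8, 20], [0, 0, 0.0759]], [[-18.7, -8, 20], [0, 0, 0.0759]]])

```text
t: 7.8
tool_pos: [0.5425, -0.2668, 0.3182]
orientation: [-2.651, -1.683, 0.001]
force: [-0.0, -0.3, -0.3]
opening: 0.051
gripper_force: 0.0
```

Emit:
apply_moves(series=[[[0, 0, 0], [0, 0, 0]], [[0, 0, 0], [0, 0, 0]], [[0, 0, 0], [0, 0, 0]]])

```text
t: 8.05
tool_pos: [0.5437, -0.266, 0.3204]
orientation: [-2.648, -1.691, -0.001]
force: [0.8, -0.5, 0.4]
opening: 0.0512
gripper_force: 0.0
```

```bash
python3 - <<'E'
from go import *
plan([.543,-.2713,.042],np.radians(64.7+90),8)
p,d=robot.read_camera("side");crop("side",p,225,180,100,75,"pics/l1.png")
w=tw((.543,-.2713,np.radians(64.7)),[(0,0,62),(-18,20,6),(-18,-20,6),(154,20,6),(154,-20,6)]);print(((proj("side",w)-[225,180])*8).round())
E
```

```text
q [-0.54  0.2   1.57  0.    1.37 -0.11]
total shift [ -5.1   1.5 111.4] turn [ 1.000e-03  0.000e+00 -3.134e+00] | per row of 8 [-0.49 -0.92 13.92] [ 1.000e-04  0.000e+00 -3.918e-01]
total shift [ -5.1   1.5 111.4] turn [ 0.    -0.     0.007] | per row of 8 [-0.64  0.19 13.92] [ 0.     -0.0001  0.0009]
pics/l1.png scale 8.0
[[321. 607.]
 [236. 753.]
 [355. 788.]
 [399. 419.]
 [507. 447.]]
```

View pics/l1.png

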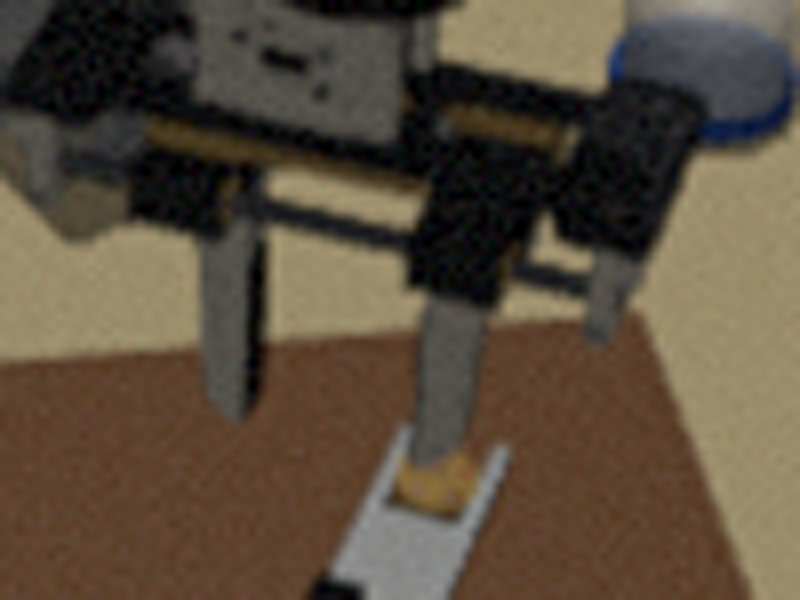

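The fork tips at (405,425) and (507,447) match the prediction. Descending and gripping.

Emit:
apply_moves(series=[[[-5, 1.5, 0], [0, 0, 0.007]], [[0, 0, 22], [0, 0, 0]], [[0, 0, 22], [0, 0, 0]], [[0, 0, 22], [0, 0, 0]], [[0, 0, 22], [0, 0, 0]], [[0, 0, 15], [0, 0, 0]], [[0, 0, 7], [0, 0, 0]], [[0, 0, 0], [0, 0, 0]], [[0, 0, 0], [0, 0, 0]], [[0, 0, 0], [0, 0, 0]]])

```text
t: 8.93
tool_pos: [0.5435, -0.272, 0.2117]
orientation: [2.653, 1.679, 0.002]
force: [0.3, -0.6, 0.7]
opening: 0.0508
gripper_force: 0.0
```

```bash
python3 - <<'E'
from go import *
plan([.543,-.2713,.042],np.radians(64.7+90),1)
E
```

```text
q [-0.55  0.32  1.64  0.    1.18 -0.11]
total shift [ 0.4 -0.8  2.7] turn [ 0.    -0.004  3.141] | per row of 1 [ 0.4  -0.8   2.72] [ 4.0000e-04 -4.3000e-03  3.1407e+00]
total shift [ 0.4 -0.8  2.7] turn [ 0.003  0.    -0.001] | per row of 1 [ 0.4  -0.8   2.72] [ 0.0027  0.0003 -0.0009]
```

Emit:
apply_moves(series=[[[0, 0, 2], [0, 0, 0]], [[0, 0, 0], [0, 0, 0]], [[0, 0, 0], [0, 0, 0]], [[0, 0, 0], [0, 0, 0]], [[0, 0, 0], [0, 0, 0]], [[0, 0, 0], [0, 0, 0]], [[0, 0, 0], [0, 0, 0]], [[0, 0, 0], [0, 0, 0]]], claw=0, newtons=35)

```text
t: 9.6
tool_pos: [0.5427, -0.2717, 0.208]
orientation: [2.655, 1.679, 0.0]
force: [-0.2, 0.6, 0.8]
opening: 0.0174
gripper_force: 35.0
```

Emit:
apply_moves(series=[[[0, 0, -10], [0, 0, 0]], [[0, 0, -20], [0, 0, 0]], [[0, 0, -30], [0, 0, 0]], [[0, 0, -30], [0, 0, 0]], [[0, 0, -20], [0, 0, 0]], [[0, 0, 0], [0, 0, 0]], [[0, 0, 0], [0, 0, 0]], [[0, 0, 0], [0, 0, 0]]])

```text
t: 10.27
tool_pos: [0.5421, -0.2714, 0.3165]
orientation: [-2.654, -1.678, 0.001]
force: [0.3, -0.5, -2.8]
opening: 0.0177
gripper_force: 35.0
```

```bash
python3 - <<'E'
from go import *
M,s=cur();print(s["force"].round(2),s["wrist_torque"].round(3),s["opening"]);print(M.round(4))
# nominal pre-slot: plate at press x=-70-40-... fork tip 25 mm before slot face
tip=-70-25; hx=tip-154
w=tw((PX,PY,PA),[(hx,0,82+42)])[0];print(w);plan(w,PA+np.pi/2,12)
E
```

```text
[ 0.27 -0.47 -2.81] [-0.152 -0.017  0.032] 0.017713547598223744
[[ 4.285e-01  9.036e-01 -1.700e-03  5.421e-01]
 [ 9.036e-01 -4.285e-01  1.000e-03 -2.714e-01]
 [ 2.000e-04 -1.900e-03 -1.000e+00  3.165e-01]
 [ 0.000e+00  0.000e+00  0.000e+00  1.000e+00]]
[ 0.60873802 -0.10506192  0.124     ]
q [-0.55  0.2   1.57 -0.    1.37 -0.11]
total shift [178.8 -11.   25.5] turn [-1.000e-03  2.000e-03  2.214e+00] | per row of 12 [  8.75 -16.24   2.14] [-1.000e-04  2.000e-04  1.845e-01]
total shift [178.8 -11.   25.5] turn [-0.002 -0.001 -0.927] | per row of 12 [14.46  5.5   2.12] [-0.0001 -0.0001 -0.0773]
```

```bash
python3 - <<'E'
from go import *
w=tw((PX,PY,PA),[(-70-60-154,0,82+41)])[0];plan([w[0],w[1],.3165-.167],PA+np.pi/2,14)
E
```

```text
q [-0.55  0.2   1.57 -0.    1.37 -0.11]
total shift [157.8  16.9  -0. ] turn [-1.000e-03  2.000e-03  2.214e+00] | per row of 14 [ 8.480e+00 -1.116e+01  1.000e-02] [-1.000e-04  1.000e-04  1.582e-01]
total shift [157.8  16.9  -0. ] turn [-0.002 -0.001 -0.927] | per row of 14 [ 1.009e+01  6.010e+00 -1.000e-02] [-0.0001 -0.0001 -0.0662]
```

Emit:
apply_moves(series=[[[10.1, 6, 0], [0, 0, -0.0662]], [[10.1, 6, 0], [0, 0, -0.0662]], [[10.1, 6, 0], [0, 0, -0.0662]], [[10.1, 6, 0], [0, 0, -0.0662]], [[10.1, 6, 0], [0, 0, -0.0662]], [[10.1, 6, 0], [0, 0, -0.0662]], [[10.1, 6, 0], [0, 0, -0.0662]], [[10.1, 6, 0], [0, 0, -0.0662]], [[10.1, 6, 0], [0, 0, -0.0662]], [[10.1, 6, 0], [0, 0, -0.0662]], [[10.1, 6, 0], [0, 0, -0.0662]], [[10.1, 6, 0], [0, 0, -0.0662]]])

```text
t: 11.27
tool_pos: [0.6212, -0.1587, 0.3147]
orientation: [-1.792, -2.575, 0.002]
force: [0.4, -0.5, -1.7]
opening: 0.0178
gripper_force: 35.0
```

Emit:
apply_moves(series=[[[10.1, 6, 0], [0, 0, -0.0662]], [[10.1, 6, 0], [0, 0, -0.0662]], [[0, 0, 10], [0, 0, 0]], [[0, 0, 10], [0, 0, 0]], [[0, 0, 6], [0, 0, 0]], [[0, 0, 0], [0, 0, 0]], [[0, 0, 0], [0, 0, 0]], [[0, 0, 0], [0, 0, 0]], [[0, 0, 0], [0, 0, 0]]])

```text
t: 12.02
tool_pos: [0.6255, -0.1368, 0.2924]
orientation: [1.625, 2.688, 0.0]
force: [0.5, 0.5, -1.4]
opening: 0.0178
gripper_force: 35.0
```

```bash
python3 - <<'E'
from go import *
w=tw((PX,PY,PA),[(-70-60-154,0,82+41)])[0];plan(w,PA+np.pi/2,1)
M,s=cur();k=M[:3,3]+.167*M[:3,2];print(M.round(4))
for n in("side","top"):
    fr=[robot.read_camera(n) for _ in range(4)];p=np.mean([f[0] for f in fr],0).astype(np.uint8);d=np.median([f[1] for f in fr],0)
    np.savez(n+"1.npz",p=p,d=d)
    w=tw((k[0],k[1],PA),[(60,0,82),(154,0,82)]);q=proj(n,w);print(n,q.round(1))
    b=p.astype(int)
    if n=="side":
        c=q.mean(0).astype(int);crop(n,p,200,140,120,90,"pics/s3.png")
    # blade by depth: fit of plane points
    W=cloud(n,d);m=(W[...,2]>.07)&(W[...,2]<.11)
    v,u=np.mgrid[:384,:512];m&=(u>200)&(u<320)&(v>150)&(v<260)
    P=W[m];c,s_=np.cos(PA),np.sin(PA);dd=P[:,:2]-[PX,PY];L=np.c_[dd@[c,s_],dd@[-s_,c],P[:,2]]*1e3
    for x0 in range(-240,-130,10):
        q=L[(L[:,0]>x0)&(L[:,0]<x0+10)&(abs(L[:,1])<35)]
        if len(q)>3: print(n,x0,len(q),np.percentile(q[:,1],[2,98]).round(1),q[:,1].mean().round(1),np.median(q[:,2]).round(1))
E
```

```text
q [-0.3   0.31  1.49 -0.    1.34 -0.78]
total shift [ 0.9 -0.1  2.4] turn [ 1.00e-03 -1.00e-03  3.14e+00] | per row of 1 [ 0.86 -0.1   2.35] [ 1.0000e-03 -1.0000e-03  3.1403e+00]
total shift [ 0.9 -0.1  2.4] turn [ 0.001  0.001 -0.001] | per row of 1 [ 0.86 -0.1   2.35] [ 0.0006  0.0007 -0.0013]
[[-4.645e-01  8.856e-01  8.000e-04  6.255e-01]
 [ 8.856e-01  4.645e-01 -3.000e-04 -1.368e-01]
 [-7.000e-04  6.000e-04 -1.000e+00  2.924e-01]
 [ 0.000e+00  0.000e+00  0.000e+00  1.000e+00]]
side [[277.1 202.9]
 [258.8 186.4]]
pics/s3.png scale 6.666666666666667
side -240 28 [-9.9 19.6] 5.5 89.4
side -230 32 [-18.5  19.4] 2.0 89.4
side -220 28 [-16.2  20.4] 4.4 89.5
side -210 20 [-17.9  20.2] 4.8 89.5
side -200 15 [-11.3  20.1] 11.4 89.6
side -190 14 [ 6.3 19.6] 13.6 89.2
side -180 10 [ 7.5 20. ] 14.8 89.3
side -170 14 [ 3.6 19.7] 11.1 88.8
side -160 15 [ 5.8 19.9] 14.7 89.4
side -150 12 [ 4.6 19.7] 12.8 89.3
side -140 6 [13.9 19.6] 17.3 88.4
top [[268.5 165.1]
 [244.7 178. ]]
top -240 34 [-15.9  20.7] 2.9 91.3
top -230 33 [-17.3  20.3] 1.1 90.8
top -220 32 [-13.8  21.2] 4.1 90.6
top -210 22 [-4.9 21.1] 8.7 91.1
top -200 16 [ 2.4 21.6] 13.4 89.3
top -190 6 [13.  21.5] 18.0 91.1
top -170 8 [-18.6 -10.4] -14.7 90.1
top -160 16 [-16.2   2.8] -7.1 91.7
top -150 23 [-17.3   9.5] -4.4 90.0
top -140 12 [-16.9  20.6] 0.3 91.2
```

View pics/s3.png

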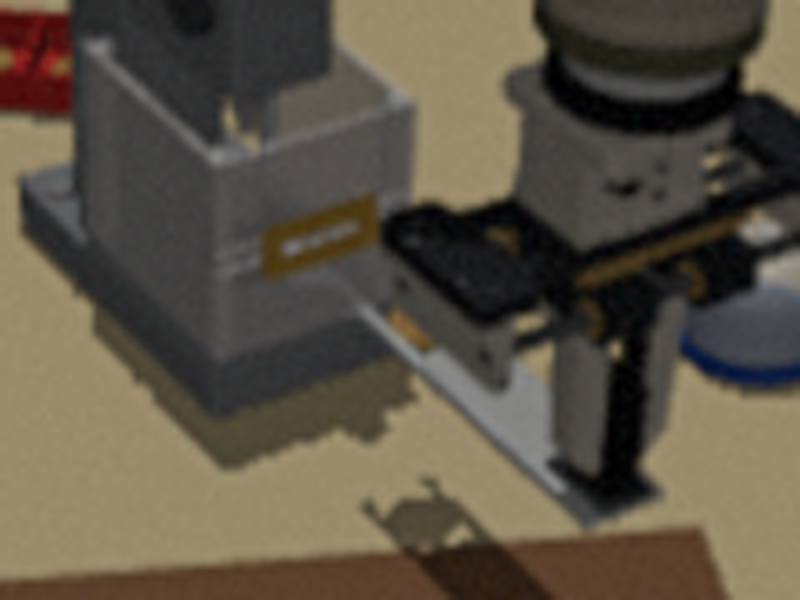

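```bash
cat > rel.py <<'E'
from go import *
import sys
def rel(tag,lead):
    M,s=cur();k=M[:3,3]+.167*M[:3,2];out=[]
    for n in("side","top"):
        d=np.load(n+tag+".npz")["d"]
        x,f=fit(n,d,PRESS,np.array([PX,PY,PA]),{"top":(155,150,250,240),"side":(190,105,265,205)}[n])
        b=proj(n,tw((k[0],k[1],PA),[(-18,20,85),(-18,-20,85),(lead,20,85),(lead,-20,85)]))
        bx=[int(v) for v in (*(b.min(0)-5),*(b.max(0)+6))]
        y,g=fit(n,d,LOADER[:1]+[((-64-0,0,0),(-64,0,0))],np.array([k[0],k[1],PA,.2924-.208 if False else M[2,3]-.208]),bx,cap=.012)
        c,s_=np.cos(x[2]),np.sin(x[2]);e=y[:2]-x[:2]
        print(n,"press",x.round(4),np.degrees(x[2]).round(2),round(f,2),"| loader rel mm x,y",(c*e[0]+s_*e[1])*1e3,(-s_*e[0]+c*e[1])*1e3,"yaw deg",np.degrees(y[2]-x[2]).round(2),"z",y[3].round(4),round(g,2))
        print("  slot offset of loader axis at fork tip y:",((-s_*e[0]+c*e[1])+.15*np.sin(y[2]-x[2]))*1e3)
    c,s_=np.cos(PA),np.sin(PA);e=k[:2]-[PX,PY];print("kin x,y",(c*e[0]+s_*e[1])*1e3,(-s_*e[0]+c*e[1])*1e3,"tool z",M[2,3])
if __name__=="__main__": rel("1",154)
E
python3 rel.py
python3 - <<'E'
from go import *
# yellow frame centre in side picture, enlarged weighting
p=np.load("side1.npz")["p"];hsv=cv2.cvtColor(p,cv2.COLOR_BGR2HSV);m=np.zeros((384,512),bool);m[160:186,235:262]=1
m&=(hsv[...,0]<30)&(hsv[...,1]>120);v,u=np.nonzero(m);print(cv2.minAreaRect(np.c_[u,v].astype(np.float32)))
for P in((PX,PY,PA),(.4942,.1151,PA)):print(proj("side",tw(P,[(-70,0,85),(-70,22,85),(-70,-22,85)])))
E
```

```text
side press [0.4943 0.1154 2.0552] 117.75 4.1 | loader rel mm x,y -283.082566429799 0.7969254517666002 yaw deg -0.06 z 0.0839 6.24
  slot offset of loader axis at fork tip y: 0.6499558420442941
top press [0.4916 0.1154 2.0568] 117.85 3.86 | loader rel mm x,y -291.76097980316996 1.1877798913313558 yaw deg -0.04 z 0.0848 5.88
  slot offset of loader axis at fork tip y: 1.0897566962349294
kin x,y -284.3741139290706 -0.2730375465662127 tool z 0.29200511483796543
((247.25, 175.25), (6.957010269165039, 18.657434463500977), 71.56504821777344)
[[247.84323976 175.73959517]
 [241.78550331 177.79577522]
 [253.81050069 173.71412527]]
[[248.30014808 175.76301084]
 [242.24565043 177.81944482]
 [254.26421527 173.73729191]]
```

```bash
python3 - <<'E'
from go import *
P=(.4943,.1153,np.radians(117.75))
def rect(n,p,f,a,b,sc):  # f(a,b)->press mm
    A,B=np.meshgrid(a,b);w=tw(P,np.stack(f(A.ravel(),B.ravel()),-1));q=proj(n,w).astype(np.float32)
    return cv2.remap(p,q[:,0].reshape(A.shape),q[:,1].reshape(A.shape),cv2.INTER_CUBIC)
s0=np.load("side0.npz")["p"];s1=np.load("side1.npz")["p"]
y=np.arange(50,-50,-.125)
im1=rect("side",s0,lambda A,B:(A*0-70,A,B),y,np.arange(110,60,-.125),8)
im2=rect("side",s1,lambda A,B:(B,A,A*0+89.9),y,np.arange(-125,-150,-.125),8)
for im in(im1,):
    for yy in(-30,-22,0,22,30):cv2.line(im,(int((50-yy)*8),0),(int((50-yy)*8),20),(0,255,0),1)
    for z in(80,85,90):cv2.line(im,(0,int((110-z)*8)),(20,int((110-z)*8)),(0,255,0),1)
for yy in(-20,0,20):cv2.line(im2,(int((50-yy)*8),0),(int((50-yy)*8),20),(0,255,0),1)
cv2.imwrite("pics/rect.png",np.vstack([im1,im2]))
E
```

```text
(no output)
```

View pics/rect.png

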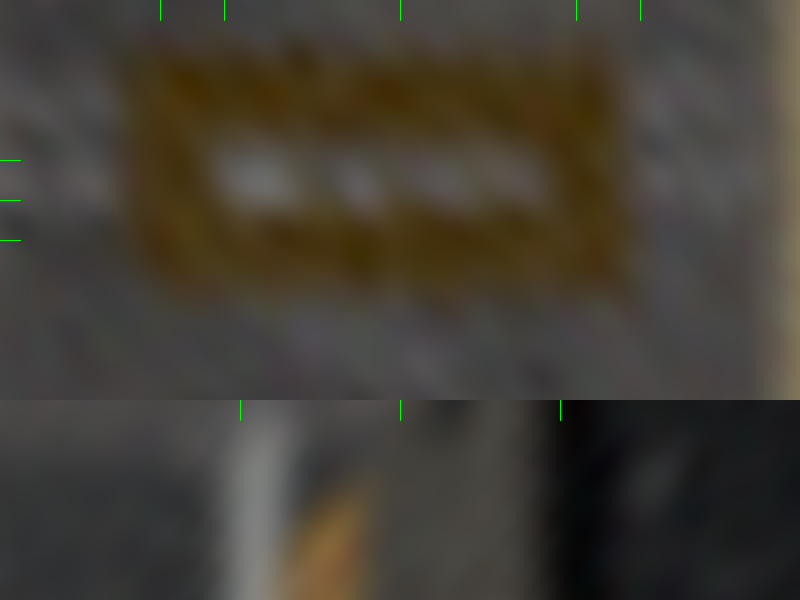

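Rectified: the slot frame is centred about where the model puts it, allowing for the visible inner walls. Loader axis is within ~1 mm of the slot and level, so I'll correct slightly and approach.

Emit:
apply_moves(series=[[[0, 0.5, 2], [0, 0, -0.001]], [[10, 0, 0], [0, 0, 0]], [[15, 0, 0], [0, 0, 0]], [[15, 0, 0], [0, 0, 0]], [[10, 0, 0], [0, 0, 0]], [[0, 0, 0], [0, 0, 0]], [[0, 0, 0], [0, 0, 0]], [[0, 0, 0], [0, 0, 0]], [[0, 0, 0], [0, 0, 0]]])

```text
t: 13.17
tool_pos: [0.6028, -0.0923, 0.29]
orientation: [1.623, 2.689, -0.0]
force: [-0.3, -0.5, -3.2]
opening: 0.0176
gripper_force: 35.0
```

```bash
cat > chk.py <<'E'
from go import *
M,s=cur();k=M[:3,3]+.167*M[:3,2];c,ss=np.cos(PA),np.sin(PA);e=k[:2]-[PX,PY];f=s["force"]
X=M[:3,0];print("kin x,y",((c*e[0]+ss*e[1])*1e3).round(2),((-ss*e[0]+c*e[1])*1e3).round(2),"toolz",M[2,3].round(4),"yaw err",(np.arctan2(X[1],X[0])-PA).round(4),"pitch",X[2].round(4),"roll",M[2,1].round(4),"F press",(c*f[0]+ss*f[1]).round(1),(-ss*f[0]+c*f[1]).round(1),f[2].round(1),"T",s["wrist_torque"].round(2),"t",s["t"],"open",s["opening"])
E
python3 chk.py
python3 - <<'E'
from go import *
for n in("side","top"):
    fr=[robot.read_camera(n) for _ in range(4)];np.savez(n+"2.npz",p=np.mean([f[0] for f in fr],0).astype(np.uint8),d=np.median([f[1] for f in fr],0))
from rel import rel
rel("2",140)
E
python3 chk.py
```

```text
kin x,y -234.99 -0.69 toolz 0.29 yaw err 0.0003 pitch -0.0005 roll 0.0003 F press -0.3 0.5 -3.2 T [-0.11 -0.17  0.01] t 13.1667 open 0.0176379012610404
side press [0.4943 0.1153 2.0546] 117.72 4.86 | loader rel mm x,y -233.19689810876486 0.49882214263941016 yaw deg 0.15 z 0.0814 6.74
  slot offset of loader axis at fork tip y: 0.8821917003640992
top press [0.4916 0.1154 2.0561] 117.81 5.5 | loader rel mm x,y -242.9104022258692 1.1140766013263277 yaw deg -0.12 z 0.0825 6.77
  slot offset of loader axis at fork tip y: 0.8067658316917445
kin x,y -234.49783806369803 -0.6079696176033572 tool z 0.28978972472767917
kin x,y -234.5 -0.61 toolz 0.2898 yaw err 0.0004 pitch 0.0 roll -0.0 F press -0.6 0.4 -2.3 T [-0.08 -0.16 -0.01] t 13.5667 open 0.01769899856992266
```

Emit:
apply_moves(series=[[[0, 0.5, 0], [0, 0, 0]], [[4, 0, 0], [0, 0, 0]], [[4, 0, 0], [0, 0, 0]], [[3, 0, 0], [0, 0, 0]], [[3, 0, 0], [0, 0, 0]], [[3, 0, 0], [0, 0, 0]], [[0, 0, 0], [0, 0, 0]], [[0, 0, 0], [0, 0, 0]]])

```text
t: 14.23
tool_pos: [0.595, -0.0763, 0.2899]
orientation: [1.622, 2.69, -0.0]
force: [0.7, -0.0, -2.6]
opening: 0.0179
gripper_force: 35.0
```

```bash
python3 chk.py
```

```text
kin x,y -217.11 -1.22 toolz 0.2899 yaw err 0.0011 pitch -0.0001 roll 0.0001 F press -0.3 -0.6 -2.6 T [-0.08 -0.13 -0.04] t 14.2333 open 0.017939912669436887
```

Emit:
apply_moves(series=[[[4, 0, 0], [0, 0, 0]], [[4, 0, 0], [0, 0, 0]], [[4, 0, 0], [0, 0, 0]], [[4, 0, 0], [0, 0, 0]], [[0, 0, 0], [0, 0, 0]], [[0, 0, 0], [0, 0, 0]]])

```text
t: 14.73
tool_pos: [0.5874, -0.0621, 0.2899]
orientation: [1.622, 2.69, -0.0]
force: [-0.3, -0.4, -2.6]
opening: 0.0178
gripper_force: 35.0
```

```bash
python3 chk.py
```

```text
kin x,y -201.04 -1.18 toolz 0.2899 yaw err 0.0012 pitch -0.0001 roll 0.0 F press -0.3 0.4 -2.6 T [-0.13 -0.15 -0.06] t 14.7333 open 0.01778421721674497
```

Emit:
apply_moves(series=[[[5, 0, 0], [0, 0, 0]], [[5, 0, 0], [0, 0, 0]], [[5, 0, 0], [0, 0, 0]], [[5, 0, 0], [0, 0, 0]], [[5, 0, 0], [0, 0, 0]], [[5, 0, 0], [0, 0, 0]], [[0, 0, 0], [0, 0, 0]], [[0, 0, 0], [0, 0, 0]]])

```text
t: 15.4
tool_pos: [0.5735, -0.0355, 0.2899]
orientation: [1.622, 2.69, 0.0]
force: [0.4, -0.5, -1.8]
opening: 0.0178
gripper_force: 35.0
```

Emit:
apply_moves(series=[[[5, 0, 0], [0, 0, 0]], [[5, 0, 0], [0, 0, 0]], [[5, 0, 0], [0, 0, 0]], [[5, 0, 0], [0, 0, 0]], [[5, 0, 0], [0, 0, 0]], [[5, 0, 0], [0, 0, 0]], [[5, 0, 0], [0, 0, 0]], [[0, 0, 0], [0, 0, 0]], [[0, 0, 0], [0, 0, 0]], [[0, 0, 0], [0, 0, 0]]])

```text
t: 16.23
tool_pos: [0.5573, -0.0049, 0.2899]
orientation: [1.623, 2.69, 0.0]
force: [0.1, 0.1, -1.4]
opening: 0.0179
gripper_force: 35.0
```

```bash
python3 chk.py; python3 - <<'E'
from go import *
for n in("side","top"):
    fr=[robot.read_camera(n) for _ in range(6)];np.savez(n+"3.npz",p=np.mean([f[0] for f in fr],0).astype(np.uint8),d=np.median([f[1] for f in fr],0))
    b=np.load(n+"3.npz")["p"].astype(int)
from rel import rel
rel("3",45)
p=np.load("side3.npz")["p"];crop("side",p,190,90,100,75,"pics/f.png")
E
python3 chk.py
```

```text
kin x,y -136.44 -1.17 toolz 0.2899 yaw err 0.0009 pitch -0.0003 roll 0.0002 F press 0.0 -0.1 -1.4 T [-0.08 -0.16  0.01] t 16.2333 open 0.017921852949864883
side press [0.4943 0.1153 2.0546] 117.72 7.33 | loader rel mm x,y -134.7835682345241 0.7775906633704505 yaw deg 0.05 z 0.0815 7.12
  slot offset of loader axis at fork tip y: 0.9065035319256038
top press [0.4916 0.1154 2.0559] 117.8 7.98 | loader rel mm x,y -134.32325286678108 1.4279715281472691 yaw deg -1.47 z 0.0829 9.72
  slot offset of loader axis at fork tip y: -2.428353319077776
kin x,y -136.3839745159051 -1.080650860629473 tool z 0.2898166879626354
pics/f.png scale 8.0
kin x,y -136.38 -1.08 toolz 0.2898 yaw err 0.0006 pitch 0.0 roll -0.0 F press 0.4 -0.2 -1.8 T [-0.12 -0.15 -0.02] t 16.8333 open 0.01805083122980225
```

View pics/f.png

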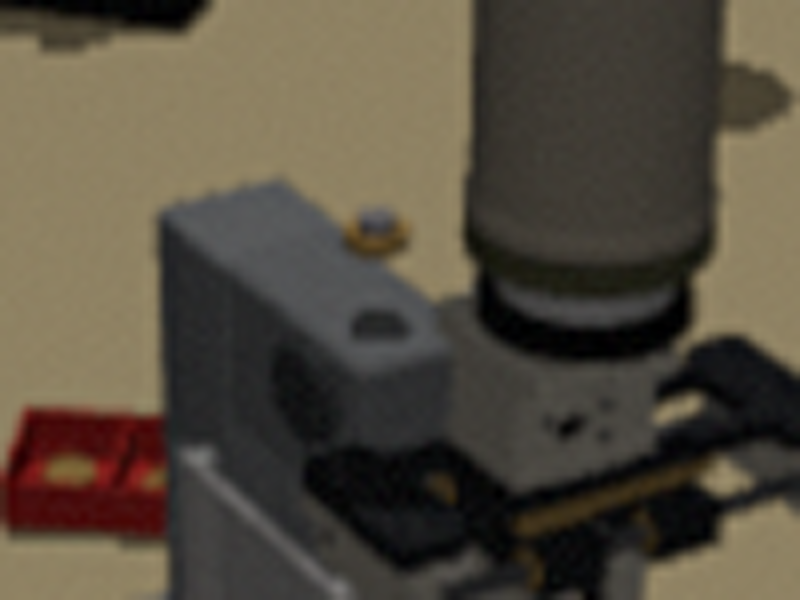

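Emit:
apply_moves(series=[[[2.5, 0, 0], [0, 0, 0]], [[2.5, 0, 0], [0, 0, 0]], [[0, 0, 0], [0, 0, 0]], [[0, 0, 0], [0, 0, 0]], [[0, 0, 0], [0, 0, 0]], [[0, 0, 0], [0, 0, 0]], [[0, 0, 0], [0, 0, 0]], [[0, 0, 0], [0, 0, 0]]])

```text
t: 17.5
tool_pos: [0.555, -0.0005, 0.2899]
orientation: [1.623, 2.69, 0.0]
force: [0.3, 0.5, -1.8]
opening: 0.0176
gripper_force: 35.0
```

```bash
python3 chk.py; python3 - <<'E'
from go import *
for n in("side","top"):
    fr=[robot.read_camera(n) for _ in range(6)];np.savez(n+"4.npz",p=np.mean([f[0] for f in fr],0).astype(np.uint8),d=np.median([f[1] for f in fr],0))
d=np.load("side4.npz")["d"]
# z of the collar vs expected, blade band in front of slot, side camera; and top camera fit of blade rear
from rel import rel
rel("4",45)
# knob
for n in("side","top"):
    b=np.load(n+"4.npz")["p"].astype(int);m=(b[...,2]>85)&(b[...,1]<55)&(b[...,0]<55);k,l,st,ce=cv2.connectedComponentsWithStats(m.astype(np.uint8))
    print(n,[(ce[i].round(1).tolist(),int(st[i,4])) for i in range(1,k) if st[i,4]>8 and 195<ce[i][0]<275 and ce[i][1]<200])
E
```

```text
kin x,y -131.42 -1.11 toolz 0.2899 yaw err 0.0006 pitch -0.0001 roll 0.0001 F press 0.3 -0.5 -1.8 T [-0.1  -0.13  0.05] t 17.5 open 0.017635107753462435
side press [0.4943 0.1154 2.0545] 117.71 7.47 | loader rel mm x,y -130.2642819462118 0.534619044903914 yaw deg 0.34 z 0.0816 7.56
  slot offset of loader axis at fork tip y: 1.4274706491029887
top press [0.4916 0.1154 2.0562] 117.81 8.13 | loader rel mm x,y -127.68999035790749 -0.7472753208655134 yaw deg 1.79 z 0.0833 9.9
  slot offset of loader axis at fork tip y: 3.941758080166948
kin x,y -131.31757303812685 -1.0994375426786676 tool z 0.28986392235789016
side [([203.3, 146.7], 21), ([207.3, 149.3], 18)]
top [([205.5, 175.3], 23)]
```

```bash
python3 -c "
from plant import robot
s=robot.read_state();print(abs(s['dq']).max());print(robot.close_job())"
```

```text
0.0007498123842761019
the job is handed in; nothing more can be done
None
```

I raised the lever to its stop and threaded the loader through the slot. The plate is held still under the punch, centred to about 1 mm by camera estimate, with no contact force seen at any check, and I've handed in the job.

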